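# Close the pump-drive cover and hold it flush

### The job

Close up the grey pump-drive housing: first swing its propped-open white cover down until it stops on its fastener, then turn the black quarter-turn fastener clockwise until its green line is in line with the green marks on the cover and frame, and only then press the cover fully down, flush against the frame, against its springs. Finish while still holding the cover pressed flush with the fingers, without letting go, so that a colleague can do up the side screws. Leave the bottle, the jar and the pipe coupling where they stand.

Things in the scene. Friction and masses are not known exactly. Their poses are not given: they have to be found in the camera images.
- housing: Grey pump-drive housing, fixed to the bench, 210 (x) by 240 (y) by 108 mm high. Origin: centre of its underside. x axis from front rail (near the robot) to hinge, y along the hinge, z up; turned by yaw only. Front rail x -105 to -79 mm, top at 108 mm, with a green mark at y = 0. The cover closes on side and rear walls 100 mm high.
- plunger (a point): Top of one of two sprung rubber plungers inside, at housing x = -60, y = +-95 mm (this one +95), standing 9 mm above the walls. They push the cover up: about 4 N together at first touch, 10 N with the cover flush.
- hinge (a point): Middle of the cover's hinge axis: 95 mm along the housing's x axis and 104 mm above the bench; the axis runs along the housing's y.
- pad (a point): Top of one of two dark rubber push pads, 55 mm square, on the cover's top: 100 mm from the hinge, 72 mm to the +y side of the middle (the other 72 mm to the -y side). The cover is a white plate 170 (hinge to near edge) by 238 by 8 mm, its mid-plane through the hinge axis; its top is 108 mm above the bench, level with the front rail, when flush.
- cover (a joint): Hinge angle of the cover, rad: 0 = flush, positive = open (edge nearest the robot raised); starts 0.4 to 0.8. A friction hinge (0.5 N m) keeps it at any angle above about 0.06; plungers and fastener tongue stop it at 0.038 to 0.06 until the fastener is in line. Then about 10 to 15 N at the fastener brings it flush; it springs up about 5 mm if released.
- fastener (a joint): Angle of the quarter-turn fastener about the cover's normal, rad, anticlockwise from above positive. 0 = wing along the housing's x axis, in line with the green marks: its tongue can enter the frame's slot (within about 0.2). Else the tongue stops the cover 5 to 6 mm short of flush. Starts at 0.6 to 1.45; stays where turned (0.06 N m); range -0.5 to 1.6.
- grip (a point): Centre of the fastener's black wing, 125 mm from the hinge on the cover's middle line, 20 mm above its mid-plane (124 mm above the bench when flush). Wing: bar 46 long, 12 wide, 22 mm high, green line along its top, on a grey disc 54 mm across, 5 mm thick. This point's x axis runs along the bar. Wing top 11 mm above, disc top 11 mm below, cover top 16 mm below.
- additive_mid (a point): Centre of a loose white bottle with a red cap, 56 mm across, 130 mm high, standing beside the housing; leave alone.
- testjar_mid (a point): Centre of a loose amber jar with a black lid, 60 mm across, 75 mm high; leave alone.
- coupling_mid (a point): Centre of a loose green and grey pipe coupling, 52 mm across, 65 mm high; leave alone.

How it is judged:
On the way, in this order (a step that is already met when the one before it is completed fails the run):
1. the cover is swung down onto its stops (value of joint cover below 0.08 rad), for 0.2 s.
2. with the cover down, the fastener is turned in line with the marks (value of joint fastener between -0.2 and 0.2 rad and value of joint cover below 0.09 rad), for 0.2 s.
At the end, for the whole second after the job is handed in: The cover is flush (hinge angle under 0.012 rad, 1.5 mm at the fastener) with the fastener within 0.2 rad of in line, held down by the fingers with more than 3 N, and the three bystanders within 40 mm of where they stood (value of joint cover below 0.012 rad and value of joint fastener between -0.2 and 0.2 rad and contact force between the fingers and cover above 3 N and distance of each of additive_mid, testjar_mid, coupling_mid from where it was at the start of the episode below 0.04 m); the arm keeps its last pose, push and grip.
It fails at once if the bottle is knocked over or pushed away (distance of additive_mid from where it was at the start of the episode above 0.04 m or angle between additive_mid's own z axis and vertical above 0.5 rad).
It fails at once if the jar is knocked over or pushed away (distance of testjar_mid from where it was at the start of the episode above 0.04 m or angle between testjar_mid's own z axis and vertical above 0.5 rad).
It fails at once if the coupling is knocked over or pushed away (distance of coupling_mid from where it was at the start of the episode above 0.04 m or angle between coupling_mid's own z axis and vertical above 0.5 rad).
It also fails if it takes over 53 s, if anything falls off the work surface, if the arm or the gripper's body presses on something with over 40 N, if the wrist force passes 120 N, or if a joint passes its speed limit or range.

### The arm

A 6-joint arm with a two-finger parallel gripper is mounted at the origin on the work surface. World frame = base frame: x ahead of the robot, y to its left, z up, the work surface at z = 0. Lengths are in m, angles in rad, forces in N, time in s.
With the tool pointing down it reaches from about 0.25 to 0.85 m from the base axis. Payload 12.5 kg.
Tool frame: the origin (TCP) lies midway between the tips of the shut fingers; the grasp point (between the pads) lies 19 mm behind it; z points along the fingers, y is the line along which they close (so a half turn about z gives the same grasp; the last joint's range is limited). The gripper opens to 93 mm and grips with 3 to 60 N. Pads are 15 mm wide; open, the fingers measure 128 mm over their backs; the gripper's body (75 mm by 188 mm) begins 65 mm behind the grasp point.
Start: joints at [-1.187, 0.351, 1.652, -0, 1.139, -0.085], TCP at [0.249, -0.491, 0.219] pointing down, gripper open.
Joint ranges: [-2.75, 2.75], [-0.79, 2.1], [0.01, 2.65], [-1.57, 4.71], [0.07, 3.14], [-2.87, 2.87]. Speed limits (rad/s): [2.22, 2.22, 2.79, 3.14, 3.14, 3.14].

### API

Orientations are given as a 3x3 rotation matrix whose columns are the frame's x, y, z axes.
In Python, from plant import * gives the robot as it stands.
- The arm moves only by the shell command python3 -m crank 'ROWS' [OPENING] [FORCE]. ROWS is JSON, a list of rows, each an object of numbers: "tx", "ty", "tz": the shift along the tool's x, y, z scaled (see below); "ax", "ay", "az": the turn, a rotation vector about the tool's x, y, z scaled (see below). A call has exactly 5 rows; each row shifts and turns the commanded pose from where the row before left it, along the tool's axes as they then stand; what a row does not reach is not made up. The controller multiplies each number of a shift by 300 mm and each number of a turn by 30 degrees. A row lasts 1/10 s, in which the tool goes at most 50 mm and 8.59 degrees, less where a joint would pass 70% of its speed; a pose out of reach is approached as far as the arm can. A call with a number of a shift or a turn outside -1 to 1 is refused whole. A call with a gripper value outside its range is refused whole. OPENING is the closure, from -1 (fully open) to 1 (shut), set as the call begins (- or left out, the last holds). The fingers move at their own pace and stop on an object; FORCE is the grip in N (left out, the last holds). Time passes only in rows, so rows that do not move let the fingers close, or fill a call up. It gives the time, the measured TCP pose, the force, the opening and the grip force at its end, in the units of the state.
- get_state(): the state, without advancing time (a new reading comes with each control period).
- camera(name): name is "scene" or "top" or "wrist"; returns the picture (384x512x3 uint8, red, green, blue); there is no depth.
- get_calibration(name): a dict with "intrinsics" (3x3 intrinsics, pixels), "extrinsics" (4x4, takes a point from world to camera coordinates). Camera axes: x right, y up, looking along -z (the intrinsics and any distortion apply to the point x, -y, -z); pixel columns grow to the right and rows downward; lengths in m; the calibration is good to about 2 mm. The wrist camera is an equidistant fisheye: a pixel r from the principal point sees the ray r / f radians off the axis. A picture is of the moment at which its call begins: read the wrist's pose just before it. get_calibration takes no time and is no camera call; for the wrist camera it gives the pose at the moment of the call.
- finish_job(): hands the job in; it is judged then, once.
The state is a dict: "t": time; "qpos": joint angles; "qvel": joint speeds; "joint_torque": joint torques, N m; "position": TCP position; "orientation": TCP orientation; "contact_force": force on the tool from outside, world axes, zero at the start; "moment": the same for the moment, N m; "gripper_width": opening from 0.0 (shut) to 1.0 (fully open); "gripper_force": force on a finger pad.
Only numpy, scipy, OpenCV 4.12 (cv2) and the standard library are available. Lean on these libraries where they do the work, as an engineer would, in place of code of your own. Each camera call takes 0.05 s, during which the arm holds its last target. There are 200 camera calls.

## Working session

There is one attempt and no reset: what is moved stays moved. The work goes in short steps, Python scripts to look and compute and a shell command to move; the robot and the scene stay as the last step left them, time stands still between calls to the robot, and variables do not carry over. Pictures are saved under pics/ and viewed, at most 10 in all, crops included, and the job is handed in when it is done.

```bash
mkdir -p pics; ls
python3 - <<'E'
from plant import *
import cv2,numpy as np
for n in ("scene","top"):
    im=camera(n); cv2.imwrite(f"pics/{n}0.png",im[:,:,::-1]); c=get_calibration(n); print(n,c)
s=get_state();print(s)
a=cv2.imread("pics/scene0.png");b=cv2.imread("pics/top0.png")
E
```

```text
pics
scene {'intrinsics': array([[471.61642171,   0.        , 255.24281364],
       [  0.        , 471.61642171, 186.68774667],
       [  0.        ,   0.        ,   1.        ]]), 'extrinsics': array([[-0.48299123,  0.87544533, -0.0177467 ,  0.26294667],
       [-0.58531553, -0.30771732,  0.75014384,  0.3166483 ],
       [ 0.65124895,  0.37270032,  0.66103651, -1.51368177],
       [ 0.        ,  0.        ,  0.        ,  1.        ]])}
top {'intrinsics': array([[473.11389519,   0.        , 253.93388253],
       [  0.        , 473.11389519, 190.794906  ],
       [  0.        ,   0.        ,   1.        ]]), 'extrinsics': array([[ 1.46777882e-02, -9.99891475e-01, -1.26500437e-03,
         8.33641150e-02],
       [ 9.94559199e-01,  1.44689976e-02,  1.03163213e-01,
        -6.48201482e-01],
       [-1.03133714e-01, -2.77232952e-03,  9.94663637e-01,
        -1.29087301e+00],
       [ 0.00000000e+00,  0.00000000e+00,  0.00000000e+00,
         1.00000000e+00]])}
{'t': 0.1, 'qpos': array([-1.18654494e+00,  3.51132462e-01,  1.65237184e+00, -1.41452980e-05,
        1.13908440e+00, -8.46642879e-02]), 'qvel': array([ 0.00010407, -0.0010761 , -0.00190584, -0.00053887, -0.00216244,
        0.00132381]), 'joint_torque': array([ 1.18514818e-03, -4.98027420e+01, -2.85705632e+01,  7.00714183e-02,
        2.39379331e-02, -4.61454772e-05]), 'position': array([ 0.24842657, -0.49034878,  0.21817812]), 'orientation': array([[ 8.92056176e-01,  4.51924363e-01, -3.85292633e-04],
       [ 4.51924522e-01, -8.92055706e-01,  9.18595109e-04],
       [ 7.14330174e-05, -9.93561630e-04, -9.99999504e-01]]), 'contact_force': array([-0.14101633,  0.09282006,  0.31930134]), 'moment': array([ 0.06584881,  0.02576595, -0.00335742]), 'gripper_force': 0.0, 'gripper_width': 1.0016290771314704}
```

View pics/scene0.png

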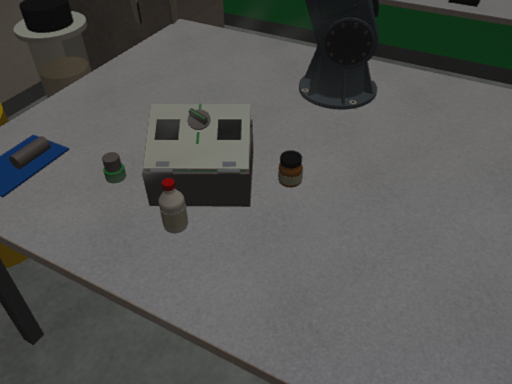

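View pics/top0.png

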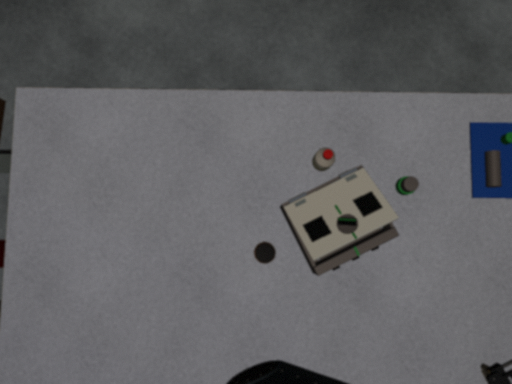

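Scene view (from behind the hinge): pads at (167,129) and (230,129), fastener at (199,118). Bottle, coupling and jar are at (173,205), (114,167) and (291,168). Top view: pads at (317,229) and (368,204), fastener at (347,223), front rail at lower right.

```bash
cat > h.py <<'E'
import numpy as np,cv2
from plant import *
def ray(c,uv):
    K,E=c["intrinsics"],c["extrinsics"];R=E[:3,:3];t=E[:3,3]
    d=np.array([(uv[0]-K[0,2])/K[0,0],-(uv[1]-K[1,2])/K[1,1],-1.]);return -R.T@t,R.T@d/np.linalg.norm(d)
def tri(rs):
    A=sum(np.eye(3)-np.outer(d,d) for o,d in rs);b=sum((np.eye(3)-np.outer(d,d))@o for o,d in rs);return np.linalg.solve(A,b)
def plane(c,uv,z):
    o,d=ray(c,uv);return o+d*(z-o[2])/d[2]
def blob(m,uv,r=15):
    # centroid of the component nearest uv
    u,v=uv;x0,y0=u-r,v-r;s=m[y0:v+r+1,x0:u+r+1].astype(np.uint8)
    n,l,st,ce=cv2.connectedComponentsWithStats(s)
    i=1+np.argmin([np.hypot(*(ce[k]-r))-0.05*st[k,4] for k in range(1,n)]);return ce[i]+[x0,y0],st[i,4],np.argwhere(l==i)[:,::-1]+[x0,y0]
E
python3 - <<'E'
from h import *
S=cv2.imread("pics/scene0.png");T=cv2.imread("pics/top0.png");cs,ct=get_calibration("scene"),get_calibration("top")
P={}
for n,us,ut in(("+",(230,129),(317,229)),("-",(167,129),(368,204))):
    a,na,_=blob(S.max(2)<60,us);b,nb,_=blob(T.max(2)<50,ut)
    P[n]=tri([ray(cs,a),ray(ct,b)]);print(n,a,na,b,nb,P[n])
y=P["+"]-P["-"];print("len",np.linalg.norm(y));yaw=np.arctan2(-y[0],y[1]);M=(P["+"]+P["-"])/2
print("yaw",yaw,np.degrees(yaw),M)
X=np.array([np.cos(yaw),np.sin(yaw),0])
for tp in(0.002,0.004):
    h=.004+tp
    from scipy.optimize import brentq
    th=brentq(lambda t:.104+.1*np.sin(t)+h*np.cos(t)-M[2],-.2,1.2)
    H=M+X*(.1*np.cos(th)+h*np.sin(th));H[2]=.104 # hinge; normal tilts toward +x? checked below
    N=-X*-np.sin(th)+np.array([0,0,np.cos(th)])
    H=M-N*h-(-X*np.cos(th)+np.array([0,0,np.sin(th)]))*.1
    print(tp,"theta",th,"hinge",H,"origin",H-X*.095)
# fastener green line
g=T.astype(int);m=(g[:,:,1]-g[:,:,2]>15)&(g[:,:,1]-g[:,:,0]>8)
print("green top",np.argwhere(m[180:270,320:380])[:,::-1].tolist())
for n,uv,z in(("jar",(264,252),.075),("coup",(410,184),.065),("bottle",(328,154),.13)):print(n,plane(ct,uv,z))
c=cv2.resize(T[150:285,270:430],None,fx=5,fy=5,interpolation=cv2.INTER_CUBIC)[:600];cv2.imwrite("pics/c1.png",np.clip(c*1.8,0,255))
E
```

```text
+ [228.8982684  129.53463203] 462 [316.544      228.52266667] 375 [ 0.54134756 -0.067813    0.1482588 ]
- [166.69247788 129.57300885] 452 [367.17403315 203.46685083] 362 [ 0.60698026 -0.19690549  0.14734696]
len 0.14482179507801934
yaw 0.47035782595310877 26.94951828806207 [ 0.57416391 -0.13235924  0.14780288]
0.002 theta 0.39260202964351404 hinge [ 0.65447614 -0.09152721  0.104     ] origin [ 0.56979255 -0.13458172  0.104     ]
0.004 theta 0.372023516442067 hinge [ 0.65461453 -0.09145685  0.104     ] origin [ 0.56993095 -0.13451135  0.104     ]
green top [[15, 25], [15, 26], [16, 26], [17, 26], [16, 27], [17, 27], [16, 28], [17, 28], [18, 28], [17, 29], [18, 29], [17, 30], [18, 30], [19, 30], [18, 31], [19, 31], [20, 31], [19, 32], [20, 32], [20, 33], [19, 38], [20, 38], [21, 38], [22, 38], [23, 38], [24, 38], [25, 38], [26, 38], [27, 38], [19, 39], [20, 39], [21, 39], [22, 39], [23, 39], [24, 39], [25, 39], [26, 39], [27, 39], [28, 39], [29, 39], [30, 39], [31, 39], [32, 39], [33, 39], [34, 39], [19, 40], [20, 40], [21, 40], [22, 40], [23, 40], [24, 40], [25, 40], [26, 40], [27, 40], [28, 40], [29, 40], [30, 40], [31, 40], [32, 40], [33, 40], [34, 40], [35, 40], [32, 41], [33, 41], [34, 41], [32, 53], [33, 53], [34, 53], [32, 54], [33, 54], [34, 54], [33, 55], [34, 55], [35, 55], [34, 56], [35, 56], [36, 56], [34, 57], [35, 57], [36, 57], [35, 58], [34, 66], [35, 66], [34, 67], [35, 67], [36, 67], [34, 68], [35, 68], [36, 68], [34, 69], [35, 69], [36, 69], [37, 69], [35, 70], [36, 70], [37, 70], [35, 71], [36, 71], [37, 71], [38, 71], [36, 72], [37, 72], [38, 72], [36, 73], [37, 73], [38, 73], [39, 73], [37, 74], [38, 74], [39, 74], [37, 75], [38, 75]]
jar [0.47839968 0.06336667 0.075     ]
coup [ 0.66855222 -0.33387402  0.065     ]
bottle [ 0.73646235 -0.09969249  0.13      ][ WARN:0@0.428] global loadsave.cpp:1063 imwrite_ Unsupported depth image for selected encoder is fallbacked to CV_8U.
```

View pics/c1.png

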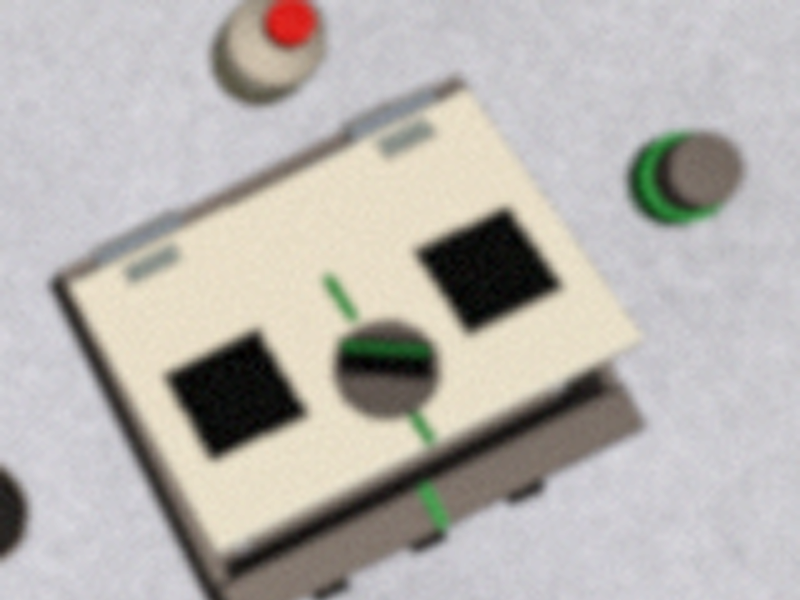

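Crop: the bar's green line runs almost horizontally in the image (343,348)→(430,350). The cover marks are at (340,295) and (423,428). That puts the fastener at about +1 rad, the cover at about 0.39 rad and the yaw at about 27°, which the tool already matches. Next I shut the fingers and go above the -y pad.

```bash
python3 -m crank '[{"tx":0.145,"ty":-0.033},{"tx":0.145,"ty":-0.033},{"tx":0.145,"ty":-0.033},{"tx":0.145,"ty":-0.033},{"tx":0.145,"ty":-0.033}]' 1 20; python3 -m crank '[{"tx":0.145,"ty":-0.033},{"tx":0.145,"ty":-0.033},{"tx":0.145,"ty":-0.033},{"tx":0.145,"ty":-0.034},{"tx":0.145,"ty":-0.034}]'; python3 -m crank '[{"tz":0.04},{"tz":0.04},{"tz":0.02},{},{}]'
```

```text
validation failed for argument at $[0]...
validation failed for argument at $[0]...
validation failed for argument at $[0]...
```

```bash
python3 -m crank '[{"tx":0.145,"ty":-0.033,"tz":0,"ax":0,"ay":0,"az":0},{"tx":0.145,"ty":-0.033,"tz":0,"ax":0,"ay":0,"az":0},{"tx":0.145,"ty":-0.033,"tz":0,"ax":0,"ay":0,"az":0},{"tx":0.145,"ty":-0.033,"tz":0,"ax":0,"ay":0,"az":0},{"tx":0.145,"ty":-0.033,"tz":0,"ax":0,"ay":0,"az":0}]' 1 20
```

```text
t: 0.6
position: [0.4213, -0.3468, 0.2185]
orientation: [[0.892, 0.452, -0.0], [0.452, -0.892, 0.0], [-0.0, -0.0, -1.0]]
contact_force: [0.8, -0.2, 0.4]
gripper_width: 0.617
gripper_force: 0.0
```

```bash
python3 -m crank '[{"tx":0.145,"ty":-0.033,"tz":0,"ax":0,"ay":0,"az":0},{"tx":0.145,"ty":-0.033,"tz":0,"ax":0,"ay":0,"az":0},{"tx":0.145,"ty":-0.033,"tz":0,"ax":0,"ay":0,"az":0},{"tx":0.145,"ty":-0.034,"tz":0,"ax":0,"ay":0,"az":0},{"tx":0.14,"ty":-0.034,"tz":0,"ax":0,"ay":0,"az":0}]'
python3 -m crank '[{"tx":0,"ty":0,"tz":0.05,"ax":0,"ay":0,"az":0},{"tx":0,"ty":0,"tz":0.05,"ax":0,"ay":0,"az":0},{"tx":0,"ty":0,"tz":0.05,"ax":0,"ay":0,"az":0},{"tx":0,"ty":0,"tz":0.04,"ax":0,"ay":0,"az":0},{"tx":0,"ty":0,"tz":0,"ax":0,"ay":0,"az":0}]'
python3 - <<'E'
from h import *
for n in("top","wrist"):cv2.imwrite(f"pics/{n}2.png",camera(n)[:,:,::-1])
E
```

```text
t: 1.1
position: [0.5914, -0.2043, 0.2183]
orientation: [[0.892, 0.452, -0.001], [0.452, -0.892, 0.0], [-0.0, -0.0, -1.0]]
contact_force: [-1.0, -0.2, 0.6]
gripper_width: 0.192
gripper_force: 0.0
t: 1.6
position: [0.589, -0.2062, 0.1597]
orientation: [[0.893, 0.451, -0.003], [0.451, -0.893, 0.001], [-0.002, -0.002, -1.0]]
contact_force: [-0.8, -0.8, 0.2]
gripper_width: 0.002
gripper_force: 0.0
```

View pics/wrist2.png

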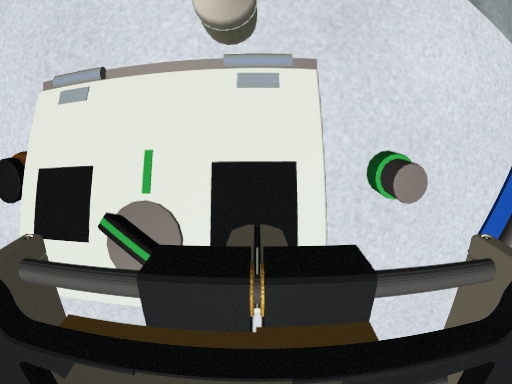

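The wrist view shows the shut fingers centred on the -y pad near (254,230), the wing at (125,237) and the coupling well clear at (397,180). Now I press down.

```bash
python3 -m crank '[{"tx":0,"ty":0,"tz":0.02,"ax":0,"ay":0,"az":0},{"tx":0,"ty":0,"tz":0.02,"ax":0,"ay":0,"az":0},{"tx":0,"ty":0,"tz":0.02,"ax":0,"ay":0,"az":0},{"tx":0,"ty":0,"tz":0.02,"ax":0,"ay":0,"az":0},{"tx":0,"ty":0,"tz":0.02,"ax":0,"ay":0,"az":0}]'
python3 -m crank '[{"tx":0,"ty":0,"tz":0.01,"ax":0,"ay":0,"az":0},{"tx":0,"ty":0,"tz":0.01,"ax":0,"ay":0,"az":0},{"tx":0,"ty":0,"tz":0.01,"ax":0,"ay":0,"az":0},{"tx":0,"ty":0,"tz":0,"ax":0,"ay":0,"az":0},{"tx":0,"ty":0,"tz":0,"ax":0,"ay":0,"az":0}]'
```

```text
t: 2.2
position: [0.5902, -0.2059, 0.1311]
orientation: [[0.892, 0.452, -0.0], [0.452, -0.892, 0.0], [-0.0, -0.0, -1.0]]
contact_force: [-0.2, 0.3, 2.1]
gripper_width: 0.006
gripper_force: 0.8
t: 2.7
position: [0.5903, -0.2059, 0.1226]
orientation: [[0.892, 0.452, 0.0], [0.452, -0.892, 0.0], [0.0, -0.0, -1.0]]
contact_force: [-0.3, -0.1, -0.0]
gripper_width: 0.006
gripper_force: 0.0
```

```bash
python3 -m crank '[{"tx":0,"ty":0,"tz":0.007,"ax":0,"ay":0,"az":0},{"tx":0,"ty":0,"tz":0.007,"ax":0,"ay":0,"az":0},{"tx":0,"ty":0,"tz":0,"ax":0,"ay":0,"az":0},{"tx":0,"ty":0,"tz":0,"ax":0,"ay":0,"az":0},{"tx":0,"ty":0,"tz":0,"ax":0,"ay":0,"az":0}]'
python3 -m crank '[{"tx":0,"ty":0,"tz":0.005,"ax":0,"ay":0,"az":0},{"tx":0,"ty":0,"tz":0,"ax":0,"ay":0,"az":0},{"tx":0,"ty":0,"tz":0,"ax":0,"ay":0,"az":0},{"tx":0,"ty":0,"tz":0,"ax":0,"ay":0,"az":0},{"tx":0,"ty":0,"tz":0,"ax":0,"ay":0,"az":0}]'
```

```text
t: 3.2
position: [0.5902, -0.2058, 0.1184]
orientation: [[0.892, 0.452, -0.0], [0.452, -0.892, 0.0], [-0.0, -0.0, -1.0]]
contact_force: [-0.3, 0.3, 0.0]
gripper_width: 0.004
gripper_force: 0.0
t: 3.7
position: [0.5902, -0.2059, 0.1169]
orientation: [[0.892, 0.452, -0.0], [0.452, -0.892, 0.0], [-0.0, -0.0, -1.0]]
contact_force: [-0.2, -0.5, -0.2]
gripper_width: 0.004
gripper_force: 0.0
```

Run:
```python
from h import *
im=camera("scene");b=cv2.imread("pics/scene0.png")[:,:,::-1]
c=np.vstack([x[80:220,90:320] for x in(b,im)])[:,:,::-1]
cv2.imwrite("pics/s3.png",cv2.resize(np.clip(c*1.6,0,255).astype(np.uint8),None,fx=2.1,fy=2.1))
```

```text
(no output)
```

View pics/s3.png

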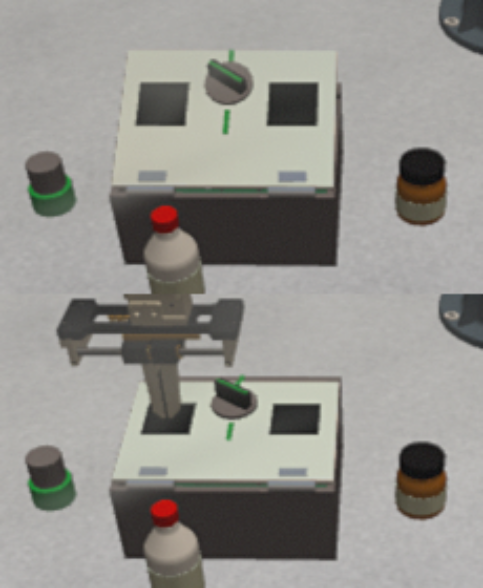

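The cover has swung down and the front rail is now visible behind it. The friction hinge just holds it there, so I continue until the stop pushes back.

```bash
python3 -m crank '[{"tx":0,"ty":0,"tz":0.005,"ax":0,"ay":0,"az":0},{"tx":0,"ty":0,"tz":0,"ax":0,"ay":0,"az":0},{"tx":0,"ty":0,"tz":0.005,"ax":0,"ay":0,"az":0},{"tx":0,"ty":0,"tz":0,"ax":0,"ay":0,"az":0},{"tx":0,"ty":0,"tz":0,"ax":0,"ay":0,"az":0}]'
python3 -c "
from plant import *
print(get_state()['contact_force'],get_state()['moment'])"
```

```text
t: 4.25
position: [0.5903, -0.206, 0.1141]
orientation: [[0.892, 0.452, 0.0], [0.452, -0.892, -0.0], [0.0, 0.0, -1.0]]
contact_force: [-1.4, -0.4, 3.7]
gripper_width: 0.006
gripper_force: 1.9
[-1.40402039 -0.35257552  3.70714531] [-0.03974279  0.35284542 -0.01758254]
```

```bash
python3 -m crank '[{"tx":0,"ty":0,"tz":0.005,"ax":0,"ay":0,"az":0},{"tx":0,"ty":0,"tz":0,"ax":0,"ay":0,"az":0},{"tx":0,"ty":0,"tz":0,"ax":0,"ay":0,"az":0},{"tx":0,"ty":0,"tz":0,"ax":0,"ay":0,"az":0},{"tx":0,"ty":0,"tz":0,"ax":0,"ay":0,"az":0}]'
python3 -m crank '[{"tx":0,"ty":0,"tz":0.004,"ax":0,"ay":0,"az":0},{"tx":0,"ty":0,"tz":0,"ax":0,"ay":0,"az":0},{"tx":0,"ty":0,"tz":0,"ax":0,"ay":0,"az":0},{"tx":0,"ty":0,"tz":0,"ax":0,"ay":0,"az":0},{"tx":0,"ty":0,"tz":0,"ax":0,"ay":0,"az":0}]'
```

```text
t: 4.75
position: [0.5902, -0.206, 0.1133]
orientation: [[0.892, 0.452, 0.0], [0.452, -0.892, -0.0], [-0.0, 0.0, -1.0]]
contact_force: [-4.3, -0.2, 11.4]
gripper_width: 0.006
gripper_force: 5.3
t: 5.25
position: [0.5903, -0.2061, 0.1131]
orientation: [[0.892, 0.452, 0.0], [0.452, -0.892, -0.001], [0.0, 0.001, -1.0]]
contact_force: [-7.9, 1.7, 19.3]
gripper_width: 0.008
gripper_force: 9.7
```

The stop is reached: 19 N with only 0.2 mm of give. I lift, open, shift over the fastener and look again.

```bash
python3 -m crank '[{"tx":0,"ty":0,"tz":-0.05,"ax":0,"ay":0,"az":0},{"tx":0,"ty":0,"tz":-0.1,"ax":0,"ay":0,"az":0},{"tx":0,"ty":0,"tz":-0.1,"ax":0,"ay":0,"az":0},{"tx":-0.025,"ty":-0.12,"tz":0,"ax":0,"ay":0,"az":0},{"tx":-0.025,"ty":-0.12,"tz":0,"ax":0,"ay":0,"az":0}]' -1
python3 -m crank '[{"tx":0,"ty":0,"tz":0,"ax":0,"ay":0,"az":-0.22},{"tx":0,"ty":0,"tz":0,"ax":0,"ay":0,"az":-0.22},{"tx":0,"ty":0,"tz":0,"ax":0,"ay":0,"az":-0.22},{"tx":0,"ty":0,"tz":0,"ax":0,"ay":0,"az":-0.22},{"tx":0,"ty":0,"tz":0,"ax":0,"ay":0,"az":-0.22}]'
python3 -m crank '[{"tx":0,"ty":0,"tz":0,"ax":0,"ay":0,"az":-0.22},{"tx":0,"ty":0,"tz":0,"ax":0,"ay":0,"az":-0.22},{"tx":0,"ty":0,"tz":0,"ax":0,"ay":0,"az":-0.22},{"tx":0,"ty":0,"tz":0,"ax":0,"ay":0,"az":0},{"tx":0,"ty":0,"tz":0,"ax":0,"ay":0,"az":0}]'
python3 - <<'E'
from h import *
print(get_state()["position"],get_state()["qpos"],get_state()["orientation"])
c=get_calibration("wrist");im=camera("wrist");cv2.imwrite("pics/w4.png",im[:,:,::-1]);print(c)
E
```

```text
t: 5.75
position: [0.5442, -0.1482, 0.1871]
orientation: [[0.893, 0.451, 0.002], [0.451, -0.893, -0.0], [0.002, 0.001, -1.0]]
contact_force: [0.7, 0.7, -0.5]
gripper_width: 0.389
gripper_force: 0.0
t: 6.25
position: [0.5445, -0.1484, 0.1865]
orientation: [[0.498, 0.867, 0.0], [0.867, -0.498, 0.0], [0.0, 0.0, -1.0]]
contact_force: [-0.3, 0.3, -0.2]
gripper_width: 0.815
gripper_force: 0.0
t: 6.75
position: [0.5444, -0.1484, 0.1864]
orientation: [[0.183, 0.983, 0.0], [0.983, -0.183, 0.0], [0.0, 0.0, -1.0]]
contact_force: [-0.2, 0.1, 0.1]
gripper_width: 0.999
gripper_force: 0.0
[ 0.54442693 -0.14843562  0.18637947] [-3.48735649e-01  4.11315471e-01  1.64803696e+00  1.44557016e-04
  1.08199720e+00 -1.64984456e-01] [[ 1.82785601e-01  9.83152760e-01  2.72009249e-04]
 [ 9.83152794e-01 -1.82785618e-01  3.69020770e-05]
 [ 8.59997575e-05  2.60681485e-04 -9.99999962e-01]]
{'intrinsics': array([[297.31863964,   0.        , 256.72671631],
       [  0.        , 297.31863964, 195.3837533 ],
       [  0.        ,   0.        ,   1.        ]]), 'extrinsics': array([[ 0.98324843, -0.18226566,  0.00132154, -0.56299745],
       [ 0.17651954,  0.95039351, -0.25611137,  0.06608651],
       [ 0.04542432,  0.25205438,  0.96664638, -0.34600885],
       [ 0.        ,  0.        ,  0.        ,  1.        ]])}
```

View pics/w4.png

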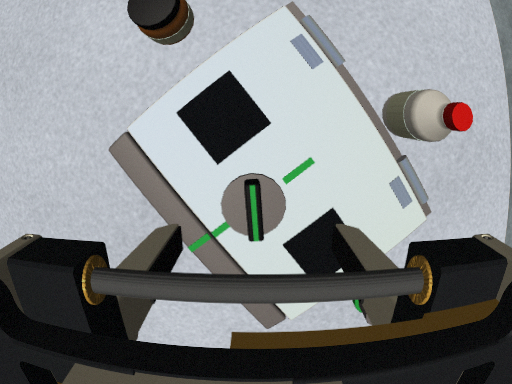

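The wrist view shows the bar's green line from (252,186) to (258,238) between the open fingers, with the disc around (254,205). The marks are at (208,237) and (299,170). I'll cast the line's ends onto the wing-top plane.

```bash
cat >> h.py <<'E'
def fray(c,uv):
    K,E=c["intrinsics"],c["extrinsics"];R=E[:3,:3];t=E[:3,3]
    d=np.array([uv[0]-K[0,2],uv[1]-K[1,2]]);r=np.linalg.norm(d);a=r/K[0,0]
    v=np.array([d[0]/r*np.sin(a),-d[1]/r*np.sin(a),-np.cos(a)]);return -R.T@t,R.T@v
def fplane(c,uv,z):
    o,d=fray(c,uv);return o+d*(z-o[2])/d[2]
E
python3 - <<'E'
from h import *
c=get_calibration("wrist")
T=cv2.imread("pics/w4.png").astype(int);m=(T[:,:,1]-T[:,:,2]>25)&(T[:,:,1]-T[:,:,0]>15)
for n,uv,r,z in(("bar",(255,212),40,.141),("markin",(299,170),25,.113),("markout",(208,237),28,.112)):
    ce,N,p=blob(m,uv,r);q=np.array([fplane(c,x,z)[:2] for x in p])
    w=np.linalg.svd(q-q.mean(0),full_matrices=False)[2][0];e=(q-q.mean(0))@w
    print(n,ce,N,"mid",q.mean(0)+w*(e.max()+e.min())/2,"len",np.ptp(e),"ang",np.degrees(np.arctan2(w[1],w[0])))
# green in front of bar etc
E
```

```text
bar [253.93905817 212.63711911] 361 mid [ 0.54308482 -0.1469396 ] len 0.04460054893252194 ang -96.61456158526607
markin [298.03135889 170.2369338 ] 287 mid [ 0.58361121 -0.12574069] len 0.03025491491000251 ang -152.5943882546531
markout [198.99425287 242.35057471] 174 mid [ 0.48754232 -0.17417833] len 0.024252477551429296 ang -152.45597709388332
```

```bash
python3 -m crank '[{"tx":0.005,"ty":-0.005,"tz":0.05,"ax":0,"ay":0,"az":-0.13},{"tx":0,"ty":0,"tz":0.05,"ax":0,"ay":0,"az":0},{"tx":0,"ty":0,"tz":0.05,"ax":0,"ay":0,"az":0},{"tx":0,"ty":0,"tz":0.04,"ax":0,"ay":0,"az":0},{"tx":0,"ty":0,"tz":0.015,"ax":0,"ay":0,"az":0}]'
python3 -m crank '[{"tx":0,"ty":0,"tz":0,"ax":0,"ay":0,"az":0},{"tx":0,"ty":0,"tz":0,"ax":0,"ay":0,"az":0},{"tx":0,"ty":0,"tz":0,"ax":0,"ay":0,"az":0},{"tx":0,"ty":0,"tz":0,"ax":0,"ay":0,"az":0},{"tx":0,"ty":0,"tz":0,"ax":0,"ay":0,"az":0}]' 1 12
python3 -m crank '[{"tx":0,"ty":0,"tz":0,"ax":0,"ay":0,"az":0},{"tx":0,"ty":0,"tz":0,"ax":0,"ay":0,"az":0},{"tx":0,"ty":0,"tz":0,"ax":0,"ay":0,"az":0},{"tx":0,"ty":0,"tz":0,"ax":0,"ay":0,"az":0},{"tx":0,"ty":0,"tz":0,"ax":0,"ay":0,"az":0}]'
```

```text
t: 7.3
position: [0.5427, -0.1466, 0.1237]
orientation: [[0.113, 0.994, -0.001], [0.994, -0.113, 0.001], [0.0, -0.001, -1.0]]
contact_force: [0.5, -0.3, -0.4]
gripper_width: 1.0
gripper_force: 0.0
t: 7.8
position: [0.5432, -0.1468, 0.125]
orientation: [[0.112, 0.994, 0.0], [0.994, -0.112, -0.0], [-0.0, 0.0, -1.0]]
contact_force: [0.4, 0.2, 0.2]
gripper_width: 0.618
gripper_force: 0.0
t: 8.3
position: [0.5431, -0.1467, 0.1247]
orientation: [[0.112, 0.994, -0.0], [0.994, -0.112, 0.0], [0.0, -0.0, -1.0]]
contact_force: [0.7, -0.3, -0.8]
gripper_width: 0.186
gripper_force: 0.0
```

```bash
python3 -m crank '[{"tx":0,"ty":0,"tz":0,"ax":0,"ay":0,"az":0},{"tx":0,"ty":0,"tz":0,"ax":0,"ay":0,"az":0},{"tx":0,"ty":0,"tz":0,"ax":0,"ay":0,"az":0},{"tx":0,"ty":0,"tz":0,"ax":0,"ay":0,"az":0},{"tx":0,"ty":0,"tz":0,"ax":0,"ay":0,"az":0}]'
```

```text
t: 8.8
position: [0.5423, -0.1466, 0.1246]
orientation: [[0.112, 0.994, -0.002], [0.994, -0.112, 0.0], [0.0, -0.002, -1.0]]
contact_force: [-5.9, -0.2, 4.2]
gripper_width: 0.131
gripper_force: 12.0
```

Gripped at 12 mm. I turn it 56° clockwise.

```bash
python3 -m crank '[{"tx":0,"ty":0,"tz":0,"ax":0,"ay":0,"az":0.19},{"tx":0,"ty":0,"tz":0,"ax":0,"ay":0,"az":0.19},{"tx":0,"ty":0,"tz":0,"ax":0,"ay":0,"az":0.19},{"tx":0,"ty":0,"tz":0,"ax":0,"ay":0,"az":0.19},{"tx":0,"ty":0,"tz":0,"ax":0,"ay":0,"az":0.19}]'
python3 -m crank '[{"tx":0,"ty":0,"tz":0,"ax":0,"ay":0,"az":0.19},{"tx":0,"ty":0,"tz":0,"ax":0,"ay":0,"az":0.19},{"tx":0,"ty":0,"tz":0,"ax":0,"ay":0,"az":0.19},{"tx":0,"ty":0,"tz":0,"ax":0,"ay":0,"az":0.19},{"tx":0,"ty":0,"tz":0,"ax":0,"ay":0,"az":0.16}]'
python3 -m crank '[{"tx":0,"ty":0,"tz":0,"ax":0,"ay":0,"az":0},{"tx":0,"ty":0,"tz":0,"ax":0,"ay":0,"az":0},{"tx":0,"ty":0,"tz":0,"ax":0,"ay":0,"az":0},{"tx":0,"ty":0,"tz":0,"ax":0,"ay":0,"az":0},{"tx":0,"ty":0,"tz":0,"ax":0,"ay":0,"az":0}]'
```

```text
t: 9.3
position: [0.5427, -0.1468, 0.1246]
orientation: [[0.576, 0.818, -0.001], [0.818, -0.576, -0.0], [-0.001, -0.001, -1.0]]
contact_force: [-2.7, -0.6, 2.0]
gripper_width: 0.13
gripper_force: 12.0
t: 9.8
position: [0.543, -0.147, 0.1247]
orientation: [[0.889, 0.458, -0.0], [0.458, -0.889, -0.001], [-0.0, 0.0, -1.0]]
contact_force: [-1.5, -1.8, -0.2]
gripper_width: 0.126
gripper_force: 12.0
t: 10.3
position: [0.543, -0.1469, 0.1247]
orientation: [[0.887, 0.462, -0.0], [0.462, -0.887, -0.0], [-0.0, 0.0, -1.0]]
contact_force: [-2.7, -4.0, -1.0]
gripper_width: 0.129
gripper_force: 12.0
```

```bash
python3 -m crank '[{"tx":0,"ty":0,"tz":0,"ax":0,"ay":0,"az":0},{"tx":0,"ty":0,"tz":0,"ax":0,"ay":0,"az":0},{"tx":0,"ty":0,"tz":0,"ax":0,"ay":0,"az":0},{"tx":0,"ty":0,"tz":0,"ax":0,"ay":0,"az":0},{"tx":0,"ty":0,"tz":0,"ax":0,"ay":0,"az":0}]' -1
python3 -m crank '[{"tx":0,"ty":0,"tz":-0.05,"ax":0,"ay":0,"az":0},{"tx":0,"ty":0,"tz":-0.08,"ax":0,"ay":0,"az":0},{"tx":0,"ty":0,"tz":-0.08,"ax":0,"ay":0,"az":0},{"tx":0,"ty":0,"tz":0,"ax":0,"ay":0,"az":0},{"tx":0,"ty":0,"tz":0,"ax":0,"ay":0,"az":0}]'
python3 - <<'E'
from h import *
c=get_calibration("wrist");im=camera("wrist");cv2.imwrite("pics/w5.png",im[:,:,::-1])
E
```

```text
t: 10.8
position: [0.5432, -0.1466, 0.1248]
orientation: [[0.887, 0.461, 0.0], [0.461, -0.887, 0.0], [0.0, -0.0, -1.0]]
contact_force: [-0.5, 1.3, 0.1]
gripper_width: 0.508
gripper_force: 0.0
t: 11.3
position: [0.5431, -0.1467, 0.1875]
orientation: [[0.887, 0.461, 0.0], [0.461, -0.887, -0.0], [0.0, 0.0, -1.0]]
contact_force: [0.6, 0.1, 0.0]
gripper_width: 0.941
gripper_force: 0.0
```

View pics/w5.png

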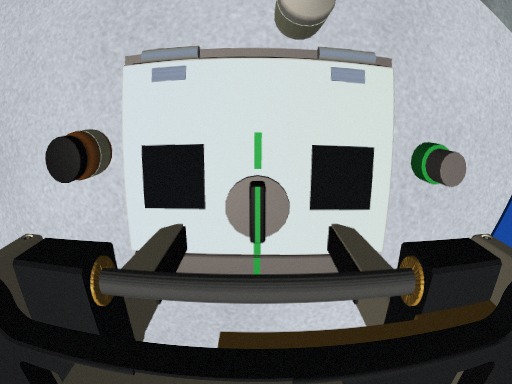

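The bar is in line with the marks: bar and cover mark both lie on column ~258. I shut the fingers, go over the -y pad and press.

```bash
python3 -m crank '[{"tx":0.016,"ty":0.124,"tz":0,"ax":0,"ay":0,"az":0},{"tx":0.016,"ty":0.124,"tz":0,"ax":0,"ay":0,"az":0},{"tx":0,"ty":0,"tz":0,"ax":0,"ay":0,"az":0},{"tx":0,"ty":0,"tz":0,"ax":0,"ay":0,"az":0},{"tx":0,"ty":0,"tz":0,"ax":0,"ay":0,"az":0}]' 1 20
python3 -m crank '[{"tx":0,"ty":0,"tz":0,"ax":0,"ay":0,"az":0},{"tx":0,"ty":0,"tz":0,"ax":0,"ay":0,"az":0},{"tx":0,"ty":0,"tz":0,"ax":0,"ay":0,"az":0},{"tx":0,"ty":0,"tz":0,"ax":0,"ay":0,"az":0},{"tx":0,"ty":0,"tz":0,"ax":0,"ay":0,"az":0}]'
python3 -m crank '[{"tx":0,"ty":0,"tz":0.05,"ax":0,"ay":0,"az":0},{"tx":0,"ty":0,"tz":0.06,"ax":0,"ay":0,"az":0},{"tx":0,"ty":0,"tz":0.06,"ax":0,"ay":0,"az":0},{"tx":0,"ty":0,"tz":0.04,"ax":0,"ay":0,"az":0},{"tx":0,"ty":0,"tz":0.02,"ax":0,"ay":0,"az":0}]'
python3 -m crank '[{"tx":0,"ty":0,"tz":0.005,"ax":0,"ay":0,"az":0},{"tx":0,"ty":0,"tz":0,"ax":0,"ay":0,"az":0},{"tx":0,"ty":0,"tz":0.005,"ax":0,"ay":0,"az":0},{"tx":0,"ty":0,"tz":0,"ax":0,"ay":0,"az":0},{"tx":0,"ty":0,"tz":0,"ax":0,"ay":0,"az":0}]'
```

```text
t: 11.85
position: [0.5852, -0.2075, 0.1868]
orientation: [[0.887, 0.461, -0.002], [0.461, -0.887, 0.001], [-0.001, -0.002, -1.0]]
contact_force: [0.5, 0.2, -0.1]
gripper_width: 0.618
gripper_force: 0.0
t: 12.35
position: [0.5859, -0.2082, 0.1878]
orientation: [[0.887, 0.461, 0.0], [0.461, -0.887, -0.0], [0.0, 0.0, -1.0]]
contact_force: [0.4, -0.3, -0.9]
gripper_width: 0.189
gripper_force: 0.0
t: 12.85
position: [0.5853, -0.2081, 0.1169]
orientation: [[0.887, 0.461, -0.002], [0.461, -0.887, 0.001], [-0.001, -0.002, -1.0]]
contact_force: [0.8, -0.1, 0.1]
gripper_width: 0.005
gripper_force: 0.0
t: 13.35
position: [0.5861, -0.2084, 0.1161]
orientation: [[0.887, 0.461, 0.0], [0.461, -0.887, -0.0], [0.0, 0.0, -1.0]]
contact_force: [0.9, -0.2, 0.9]
gripper_width: 0.004
gripper_force: 0.0
```

```bash
python3 -m crank '[{"tx":0,"ty":0,"tz":0.005,"ax":0,"ay":0,"az":0},{"tx":0,"ty":0,"tz":0.005,"ax":0,"ay":0,"az":0},{"tx":0,"ty":0,"tz":0.005,"ax":0,"ay":0,"az":0},{"tx":0,"ty":0,"tz":0,"ax":0,"ay":0,"az":0},{"tx":0,"ty":0,"tz":0,"ax":0,"ay":0,"az":0}]'
python3 -m crank '[{"tx":0,"ty":0,"tz":0.005,"ax":0,"ay":0,"az":0},{"tx":0,"ty":0,"tz":0,"ax":0,"ay":0,"az":0},{"tx":0,"ty":0,"tz":0.005,"ax":0,"ay":0,"az":0},{"tx":0,"ty":0,"tz":0,"ax":0,"ay":0,"az":0},{"tx":0,"ty":0,"tz":0,"ax":0,"ay":0,"az":0}]'
```

```text
t: 13.85
position: [0.586, -0.2084, 0.1118]
orientation: [[0.887, 0.461, 0.0], [0.461, -0.887, -0.0], [0.0, 0.0, -1.0]]
contact_force: [-0.6, 0.3, 7.1]
gripper_width: 0.002
gripper_force: 2.9
t: 14.35
position: [0.5859, -0.2085, 0.1091]
orientation: [[0.887, 0.461, 0.0], [0.461, -0.887, -0.0], [-0.0, 0.0, -1.0]]
contact_force: [-4.5, 0.4, 9.1]
gripper_width: 0.002
gripper_force: 4.7
```

Past the old stop (0.113), so the tongue is in its slot. I keep pressing.

```bash
python3 -m crank '[{"tx":0,"ty":0,"tz":0.005,"ax":0,"ay":0,"az":0},{"tx":0,"ty":0,"tz":0,"ax":0,"ay":0,"az":0},{"tx":0,"ty":0,"tz":0.004,"ax":0,"ay":0,"az":0},{"tx":0,"ty":0,"tz":0,"ax":0,"ay":0,"az":0},{"tx":0,"ty":0,"tz":0,"ax":0,"ay":0,"az":0}]'
python3 -m crank '[{"tx":0,"ty":0,"tz":0.004,"ax":0,"ay":0,"az":0},{"tx":0,"ty":0,"tz":0,"ax":0,"ay":0,"az":0},{"tx":0,"ty":0,"tz":0,"ax":0,"ay":0,"az":0},{"tx":0,"ty":0,"tz":0,"ax":0,"ay":0,"az":0},{"tx":0,"ty":0,"tz":0,"ax":0,"ay":0,"az":0}]'
```

```text
t: 14.85
position: [0.586, -0.2085, 0.1081]
orientation: [[0.887, 0.461, 0.0], [0.461, -0.887, -0.001], [0.0, 0.001, -1.0]]
contact_force: [-11.1, 2.8, 25.1]
gripper_width: 0.007
gripper_force: 12.6
t: 15.35
position: [0.586, -0.2085, 0.108]
orientation: [[0.887, 0.461, 0.001], [0.461, -0.887, -0.001], [0.0, 0.001, -1.0]]
contact_force: [-14.3, 5.0, 34.7]
gripper_width: 0.003
gripper_force: 17.6
```

The press stiffens at z = 0.108 m, the flush height, with 35 N held. A quick settle check, then I hand in.

```bash
python3 -m crank '[{"tx":0,"ty":0,"tz":0,"ax":0,"ay":0,"az":0},{"tx":0,"ty":0,"tz":0,"ax":0,"ay":0,"az":0},{"tx":0,"ty":0,"tz":0,"ax":0,"ay":0,"az":0},{"tx":0,"ty":0,"tz":0,"ax":0,"ay":0,"az":0},{"tx":0,"ty":0,"tz":0,"ax":0,"ay":0,"az":0}]'
python3 -c "
from plant import *
import cv2,numpy as np
im=camera('scene')[70:220,90:320,::-1]
cv2.imwrite('pics/s6.png',cv2.resize(np.clip(im*1.6,0,255).astype(np.uint8),None,fx=3,fy=3))"
```

```text
t: 15.85
position: [0.586, -0.2086, 0.108]
orientation: [[0.887, 0.461, 0.001], [0.461, -0.887, -0.001], [0.0, 0.001, -1.0]]
contact_force: [-15.0, 5.0, 35.2]
gripper_width: 0.008
gripper_force: 17.6
```

View pics/s6.png

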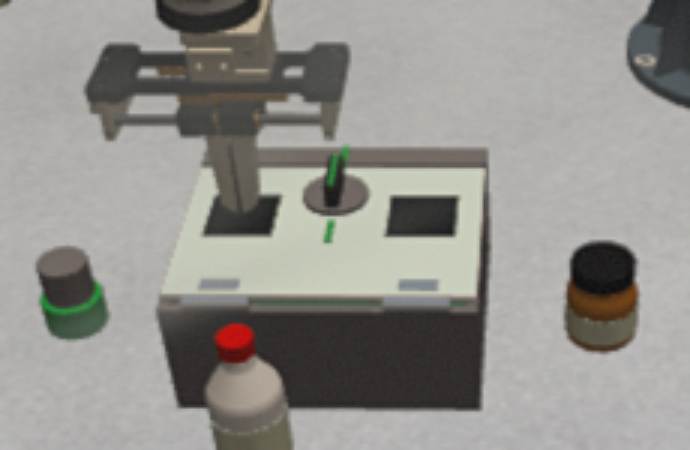

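The picture shows the cover flush with the front rail and the wing at (333,180) in line with the marks. The fingers are on the -y pad, and the bottle, jar and coupling are undisturbed.

```bash
python3 -c "
from plant import *
print(finish_job())"
```

```text
the job is handed in; nothing more can be done
None
```

The job is handed in with the cover held flush at about 35 N, the fastener in line with its marks and the three bystanders undisturbed; the hand-in call returned no verdict.

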